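# Book in a parcel: click the tally counter, then hold the handheld reader over the label

### The arm

A 6-joint arm with a two-finger parallel gripper is mounted at the origin on the work surface. World frame = base frame: x ahead of the robot, y to its left, z up, the work surface at z = 0. Lengths are in m, angles in degrees, forces in N, time in s.
With the tool pointing down it reaches from about 0.375 to 0.825 m from the base axis. Payload 5.5 kg.
Tool frame: the origin (TCP) lies midway between the tips of the shut fingers; the grasp point (between the pads) lies 19 mm behind it; x points along the fingers, z is the direction in which the jaws open and shut, and the axes are right-handed (so a half turn about x gives the same grasp; the last joint's range is limited). The gripper opens to 85 mm and grips with 20 to 120 N. Pads are 22 mm wide; open, the fingers measure 114 mm over their backs; the gripper's body (76 mm by 85 mm) begins 54 mm behind the grasp point. The pads swing forward as they close: fully open they stand 13 mm farther back than shut.
Start: joints at [69.844, 17.962, -2.699, 69.339, 0, 90], TCP at [0.207, 0.563, 0.231] pointing down, gripper open.
Joint ranges: [-152.73, 152.73], [-39.44, 99.34], [-58.76, 71.6], [-118.89, 123.64], [-81.53, 83.1], [-180, 180]. Speed limits (degrees/s): [136.94, 136.94, 172.46, 180, 180, 180].

### API

Orientations are given as [roll, pitch, yaw] about the fixed x, y, z axes, in that order (R = Rz(yaw) Ry(pitch) Rx(roll)).
In Python, from rig import sensors, imaging, bot, search_frame, outline_of gives the robot as it stands. The module is installed in compiled form; this text tells all that it offers.
- The arm moves only by the tool step_arm, never from a script. Its argument "plan" is a list of rows, each a list of 2 entries, a list of its own where there are three numbers: the shift along the tool's x, y, z in mm, then the turn, a rotation vector about the tool's x, y, z in degrees. A call has 1 to 20 rows; each row is the pose to reach, as a shift and turn from the pose commanded when the call began, along the tool's axes at that moment; what a row does not reach only later rows make up. A row lasts 1/8 s, in which the tool goes at most 62.5 mm and 10.7 degrees, less where a joint would pass 70% of its speed; a pose out of reach is approached as far as the arm can. A call with a gripper value outside its range is refused whole. "fingers" is the closure, from -1 (fully open) to 1 (shut), set as the call begins (left out, the last holds). The fingers move at their own pace and stop on an object; "force" is the grip in N (left out, the last holds). Time passes only in rows, so rows that repeat a pose let the fingers close. It gives the time, the measured TCP pose, the force and the opening at its end, in the units of the state.
- sensors.get_state(): the state, without advancing time (a new reading comes with each control period).
- imaging.snapshot(name): name is "scene" or "top" or "wrist"; returns a dict with "image" (384x512x3 uint8, red, green, blue), "depth" (384x512 float32, m along the optical axis (not along the pixel's ray), 0 where there is no reading), "fx", "fy", "cx", "cy" (pixels), "dist" ([k1, k2, p1, p2, k3] as OpenCV has them; the pictures are not rectified), "position" and "orientation" of the camera in the world. Camera axes: x right, y up, looking along -z (the intrinsics and any distortion apply to the point x, -y, -z); pixel columns grow to the right and rows downward; lengths in m; the calibration is good to about 2 mm. A picture is of the moment at which its call begins.
- bot.hand_in(): hands the job in, once; it reports no verdict.
Trained networks look in the newest picture that a camera, given by its name, has taken for a name from the list of things; names that differ only in an ending like _2 or _b are one class to them, and where a whole thing is asked for, a point or a joint stands for the part that bears it (a point fixed in the world has none). Each returns a list of dicts, best first, with "p" (0 to 1); they miss things now and then, are a little off and sometimes report something else, mostly with a low value. They report only what shows in the picture. A call takes as long as a camera call. They do not tell look-alikes from the thing itself.
- search_frame(thing, camera): "point" ([column, row] in pixels, amid what is visible of it).
- outline_of(thing, camera): "region" (384x512 bool, what is visible of it) and "point" ([column, row] in pixels, amid what is visible of it).
The state is a dict: "time": time; "qpos": joint angles; "dq": joint speeds; "tau": joint torques, N m; "tcp_pos": TCP position; "orientation": TCP orientation; "ft_force": force on the tool from outside, world axes, zero at the start; "moment": the same for the moment, N m; "finger_gap": opening from 0.0 (shut) to 1.0 (fully open).
Only numpy, scipy, OpenCV 4.12 (cv2) and the standard library are available. Lean on these libraries where they do the work, as an engineer would, in place of code of your own. Each camera call takes 0.05 s, during which the arm holds its last target.

### The job

Book in the parcel: first swing the tally counter's sprung lever right to its stop and let it spring back, then draw the handheld reader out of its sloping charging cradle, and hold it level, screen up, with the window in its back straight above the centre of the parcel's label, about 100 mm above it, the reader's length running along the long side of the label (head either way). Finish while still holding it there in the gripper, and leave the parcel and everything else on the bench where it is.

Things in the scene. Friction and masses are not known exactly. Their poses are not given: they have to be found in the camera images.
- counter: bench tally counter, fixed to the bench, on the left or the right of the parcel: aluminium block 75 x 54 mm on a 95 x 70 mm foot, top at 51 mm, four blank number wheels in its -x face; origin under its centre, z up. Its lever comes up through a slot in the top and swings in the counter's x-z plane about a pivot 28 mm above the bench, over the origin
- count_lever (a joint): angle of the counter's lever (rad): 0 at rest, leaning 0.4 rad from upright towards the counter's -x; pushed towards the counter's +x it swings over the top to a firm stop at 0.8 (0.4 rad past upright). A spring brings it back to 0 when released; it takes about 0.5 N at the start and 2 N at the stop
- count_knob (a point): centre of the black crossbar at the end of the counter's lever, 85 mm from the pivot (106 mm above the bench at rest, 113 mm when upright): bar 34 mm long along the counter's y, 14 mm thick. It moves about 66 mm along the counter's +x from rest to stop
- cradle: black charging cradle fixed to the bench, across the parcel from the counter. Foot 150 (x) x 90 x 14 mm, centred at x = -10; origin on the bench, z up. Its pocket slopes at 45 degrees, rising to +x, open at the top: side walls reach 42 mm up the slope from the pocket floor, front lip 20 mm, play 1.5 mm each side; above 50 mm only a 30 mm wide spine (to 115 mm) backs the reader, its sides are free
- reader: loose handheld reader, grey slab 160 (x) x 56 (y) x 22 mm (z), 0.25 kg, mass centre in its middle; screen on the +z face near the head (+x end), white keys near the foot. Origin: centre of its back (-z face). Starts foot down in the pocket at 45 degrees, its x up the slope, screen facing up and to the cradle's -x, foot 40 mm above the bench. Slides out along its +x; clear of the pocket after 45 mm
- reader_grip (a point): middle of the reader's slab (origin plus 11 mm along its z), about 104 mm above the bench at the start: a good place to grip it across its 56 mm width, 38 mm up-slope of the pocket's side walls; axes as the reader's
- reader_window (a point): centre of the reading window, a dark pane 20 x 34 mm flush in the reader's back, 58 mm from the origin towards the head (reader x = 58, y = 0, z = 0 mm); it looks along the reader's -z; axes as the reader's
- parcel: closed cardboard carton 180 (x) x 130 (y) x 60 mm, about 0.7 kg, loose on the bench in the middle; origin under its centre, z up
- label (a point): centre of the white label with black bars stuck on the parcel's top face, 100 mm along the parcel's x, 60 mm along its y, at parcel x = -20, y = 18, z = 60 mm; axes as the parcel's (x along the long side, z up)
- tape_roll: roll of whitish clear parcel tape, a ring 96 mm across with a 76 mm hole, 48 mm high, lying flat on the bench at the robot's side of the parcel; origin under its centre. Bystander
- marker: marker pen lying on the bench, 135 mm long along its y, 17 mm thick, white with black cap; origin on the bench under its middle. Bystander
- tub: white round tub, 72 mm across, 90 mm high, standing; origin under its centre. Bystander
- small_jar: amber jar with black cap, 54 mm across, 70 mm high, standing; origin under its centre. Bystander
- small_carton: plain unlabelled carton 70 x 120 x 45 mm beyond the parcel; origin under its centre. Bystander
- stapler: stapler lying on the bench, 140 mm along its x, 36 wide, 44 high; origin under its middle. Bystander
Not all that is in view belongs to the job. Leave any orange or purple look-alike of the cradle alone.

How it is judged:
By the outcome, as a careful person would: the job done as asked, in the order asked, and still so for the second after the job is handed in, while the arm keeps its last pose, push and grip.
It also fails if it takes over 56 s, if anything falls off the work surface, if the arm or the gripper's body presses on something with over 40 N, if the wrist force passes 120 N, or if a joint passes its speed limit or range.

## Working session

There is one attempt and no reset: what is moved stays moved. The work goes in short steps, Python scripts to look and compute and a tool call to move; the robot and the scene stay as the last step left them, time stands still between calls to the robot, and variables do not carry over. Pictures are saved under pics/ and viewed, and the job is handed in when it is done.

Besides the shell and the picture viewer there is one more tool, called after "Request:" as name(argument=value, ...), one argument or row to a line, values as JSON. step_arm: Moves the arm, as the interface text tells. Its arguments: {"type":"object","properties":{"plan":{"type":"array","items":{"type":"array"}},"fingers":{"type":"number"},"force":{"type":"number"}},"required":["plan"]}

```bash
mkdir -p pics
cat > h.py <<'E'
import numpy as np, cv2
from rig import sensors, imaging, bot, search_frame, outline_of
from scipy.spatial.transform import Rotation as R
def camR(s):
    o=np.array(s["orientation"],float)
    if o.shape==(3,3): return o
    if o.size==4: return R.from_quat(o).as_matrix()
    return R.from_euler('xyz',o,degrees=True).as_matrix()
def K(s): return np.array([[s["fx"],0,s["cx"]],[0,s["fy"],s["cy"]],[0,0,1.]])
def cloud(s):
    h,w=s["depth"].shape
    u,v=np.meshgrid(np.arange(w),np.arange(h))
    p=cv2.undistortPoints(np.stack([u,v],-1).reshape(-1,1,2).astype(float),K(s),np.array(s["dist"],float)).reshape(h,w,2)
    d=s["depth"]
    c=np.stack([p[...,0]*d,-p[...,1]*d,-d],-1)
    P=c@camR(s).T+np.array(s["position"]); P[d<=0]=np.nan
    return P
def proj(s,P):
    c=(np.atleast_2d(P)-np.array(s["position"]))@camR(s)
    q=np.stack([c[:,0],-c[:,1],-c[:,2]],-1)
    return cv2.projectPoints(q,np.zeros(3),np.zeros(3),K(s),np.array(s["dist"],float))[0][:,0]
def save(n,im): cv2.imwrite('pics/'+n+'.png',im[...,::-1])
E
python3 - <<'E'
from h import *
import pickle
print(sensors.get_state())
for c in ["scene","top","wrist"]:
    s=imaging.snapshot(c); pickle.dump(s,open(c+'.pkl','wb'))
    print(c,s["position"],s["orientation"],s["fx"],s["dist"])
    save(c+'0',s["image"]); P=cloud(s)
    for t in ["counter","count_knob","cradle","reader","reader_window","parcel","label","tape_roll","marker","tub","small_jar","small_carton","stapler"]:
        for r in search_frame(t,c):
            u,v=np.round(r["point"]).astype(int); print(t,r["p"],(u,v),np.round(P[v,u],3))
E
```

```text
{'time': 0.0, 'qpos': array([ 6.98434564e+01,  1.80027547e+01, -2.75376637e+00,  6.93402782e+01,
        3.96489482e-04,  8.99997930e+01]), 'dq': array([-0.04001624,  0.07982685,  0.07877025, -0.03816292,  0.0760969 ,
        0.00725203]), 'tau': array([-1.16237352e-03, -5.39590609e+01,  3.39749086e+01,  1.88791193e-02,
        4.87407942e-05,  1.69076699e-06]), 'tcp_pos': array([0.20655085, 0.56271206, 0.23045313]), 'orientation': array([ 179.76511123,   89.90319992, -110.39122575]), 'ft_force': array([-0.07393325,  0.31841834, -0.35293419]), 'moment': array([0.04909225, 0.01254039, 0.04124881]), 'finger_gap': 1.0008022033630442}
scene [ 1.43436428 -0.21899246  1.29212267] [3.58137782e+01 3.72284934e-02 8.36134953e+01] 478.28611784739456 [-0.1120825  0.         0.         0.         0.       ]
counter 0.67 (np.int64(393), np.int64(185)) [0.531 0.335 0.051]
count_knob 0.61 (np.int64(310), np.int64(269)) [0.803 0.008 0.046]
cradle 0.83 (np.int64(187), np.int64(212)) [ 0.555 -0.345  0.039]
cradle 0.78 (np.int64(168), np.int64(160)) [ 0.352 -0.401  0.065]
cradle 0.57 (np.int64(112), np.
[... 1848 characters left out ...]
rker 0.49 (np.int64(286), np.int64(144)) [ 0.697 -0.228  0.091]
tub 0.67 (np.int64(288), np.int64(143)) [ 0.7   -0.234  0.093]
tub 0.22 (np.int64(101), np.int64(218)) [0.472 0.351 0.059]
small_jar 0.77 (np.int64(320), np.int64(128)) [ 0.752 -0.338  0.067]
small_jar 0.68 (np.int64(227), np.int64(245)) [ 0.386 -0.042  0.008]
small_carton 0.72 (np.int64(208), np.int64(121)) [0.782 0.017 0.039]
small_carton 0.56 (np.int64(312), np.int64(211)) [ 0.492 -0.31   0.055]
stapler 0.68 (np.int64(127), np.int64(132)) [0.748 0.278 0.041]
wrist [0.144216   0.58588516 0.37361289] [-1.51528111e+01 -1.83716327e-03  6.98639895e+01] 304.3521060992146 [-0.02635804  0.          0.          0.          0.        ]
```

View pics/scene0.png

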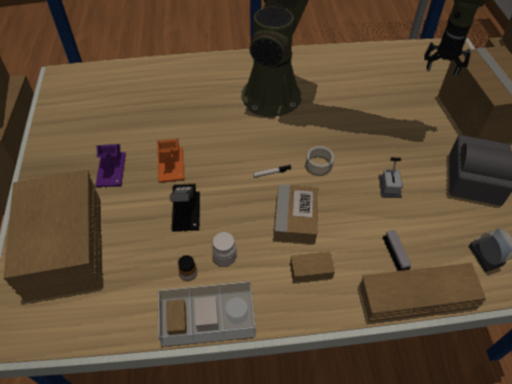

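View pics/top0.png

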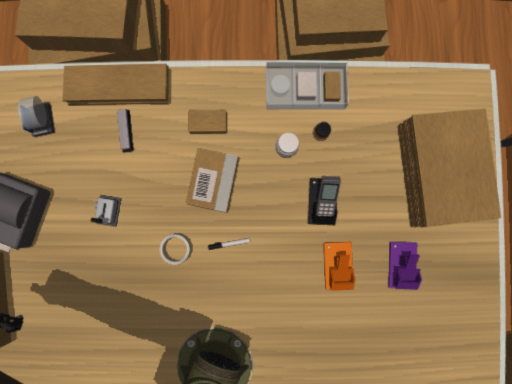

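Run:
```python
from h import *
import pickle
s=pickle.load(open('scene.pkl','rb'));t=pickle.load(open('top.pkl','rb'))
a=cv2.resize(s["image"][130:270,110:250],(560,560),interpolation=cv2.INTER_CUBIC)
save('crop_r',a)
a=cv2.resize(s["image"][130:230,340:440],(400,400),interpolation=cv2.INTER_CUBIC)
b=cv2.resize(t["image"][160:260,60:160],(400,400),interpolation=cv2.INTER_CUBIC)
save('crop_c',np.hstack([a,b]))
a=cv2.resize(t["image"][130:250,150:270],(400,400),interpolation=cv2.INTER_CUBIC)
b=cv2.resize(t["image"][150:250,280:380],(400,400),interpolation=cv2.INTER_CUBIC)
save('crop_p',np.hstack([a,b]))
```

```text
(no output)
```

View pics/crop_r.png

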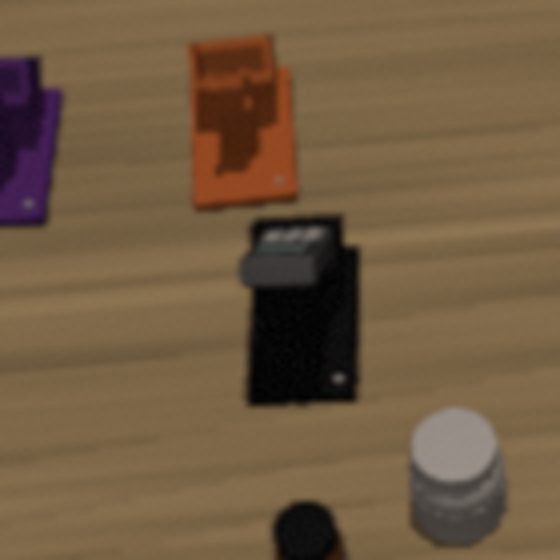

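View pics/crop_c.png

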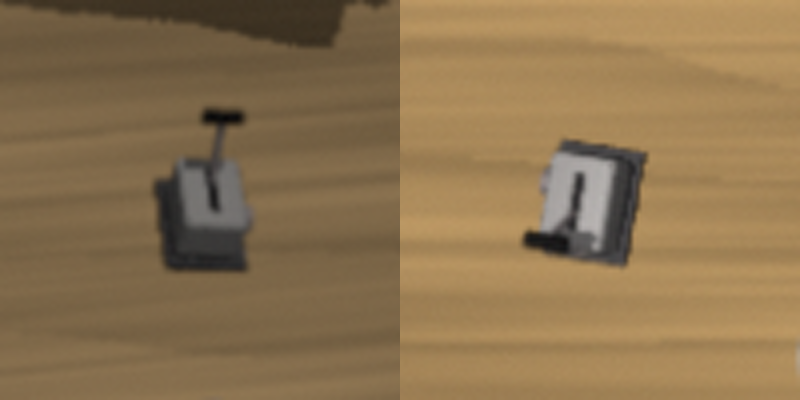

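View pics/crop_p.png

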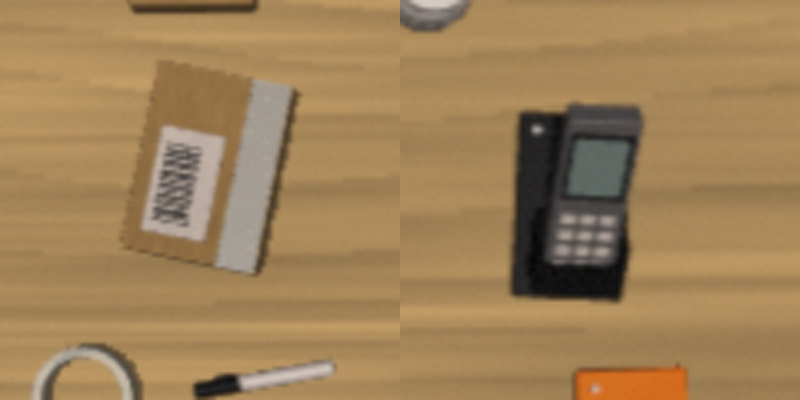

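Run:
```python
from h import *
import pickle
def rect(P,m,lo,hi):
    k=m&(P[...,2]>lo)&(P[...,2]<hi); k=cv2.morphologyEx(k.astype(np.uint8),cv2.MORPH_OPEN,np.ones((2,2)))>0
    q=P[k]; (c,sz,a)=cv2.minAreaRect((q[:,:2]*1000).astype(np.float32)); return np.round(c,1),np.round(sz,1),round(a,1),len(q),np.round(np.median(q[:,2]),4)
for c in ["scene","top"]:
    s=pickle.load(open(c+'.pkl','rb'));P=cloud(s);im=s["image"].astype(int);X,Y,Z=np.moveaxis(P,-1,0)
    def box(x0,x1,y0,y1): return (X>x0)&(X<x1)&(Y>y0)&(Y<y1)
    print(c)
    b=box(.45,.73,-.12,.12)
    print('parcel',rect(P,b,.045,.075))
    print('label',rect(P,b&(im.min(-1)>130)&(Y>-.03)&(X<.64),.045,.075))
    b=box(.38,.62,.26,.42)
    print('ctr top',rect(P,b,.04,.06)); print('foot+',rect(P,b,.005,.06))
    k=b&(Z>.085); print('knob',rect(P,b,.092,.13),np.nanmean(P[k],0) if k.any() else 0)
    b=box(.38,.66,-.45,-.25)
    print('cradle foot',rect(P,b,.007,.05))
    k=b&(Z>.075)&(Z<.2)
    q=P[k]; m=q.mean(0); u,w,vt=np.linalg.svd(q-m); print('reader',len(q),m,vt,w, q.min(0),q.max(0))
```

```text
scene
parcel (array([609.2,  46.3]), array([105.1, 256.7]), 46.5, 2046, np.float64(nan))
label (array([0., 0.]), array([0., 0.]), 0.0, 0, np.float64(nan))
ctr top (array([485.4, 357.3]), array([ 46.3, 126.6]), 61.2, 299, np.float64(nan))
foot+ (array([508.2, 368.9]), array([ 64.2, 142.3]), 42.2, 552, np.float64(nan))
knob (array([429.3, 377. ]), array([ 31.2, 123.8]), 56.0, 50, np.float64(0.1053)) [0.47148234 0.34748374 0.10565247]
cradle foot (array([ 490.6, -356.6]), array([234.6, 117.9]), 11.8, 852, np.float64(nan))
reader 353 [ 0.54988261 -0.35001352  0.12681757] [[ 0.71028509 -0.09064584  0.69805331]
 [ 0.05053255 -0.98254919 -0.17900712]
 [-0.70209796 -0.1624205   0.69330948]] [0.93505997 0.32998982 0.28021021] [ 0.47111417 -0.38251967  0.07500752] [ 0.59519711 -0.31540567  0.17313305]
top
parcel (array([589.6,   2.2]), array([129.1, 183.8]), 76.1, 2393, np.float64(nan))
label (array([559.6,   4.3]), array([100. , 115.7]), 77.5, 490, np.float64(nan))
ctr top (array([493. , 343.9]), array([51.3, 77.4]), 81.6, 355, np.float64(0.0499))
foot+ (array([495., 344.]), array([69.2, 95.1]), 79.6, 516, np.float64(0.0476))
knob (array([460.6, 363.6]), array([61.7, 14.8]), 89.9, 59, np.float64(0.1098)) [0.46470169 0.3490588  0.10849051]
cradle foot (array([ 470.4, -351.3]), array([247.4,  96.4]), 26.1, 404, np.float64(nan))
reader 809 [ 0.53367702 -0.34705804  0.12305025] [[-0.7435687   0.04174174 -0.66735539]
 [ 0.07280432  0.99717002 -0.01874774]
 [-0.66468422  0.06252659  0.7445034 ]] [1.26938458 0.51658894 0.14988479] [ 0.46616948 -0.38206684  0.07501577] [ 0.59161398 -0.3094483   0.1729951 ]
  return _methods._mean(a, axis=axis, dtype=dtype,
  ret = ret.dtype.type(ret / rcount)
```

```bash
cat >> h.py <<'E'
def rayplane(s,uv,z):
    p=cv2.undistortPoints(np.array(uv,float).reshape(-1,1,2),K(s),np.array(s["dist"],float))[:,0]
    d=np.c_[p[:,0],-p[:,1],-np.ones(len(p))]@camR(s).T; o=np.array(s["position"])
    return o+d*((z-o[2])/d[:,2])[:,None]
from scipy.optimize import least_squares
def boxsdf(q,h):
    d=np.abs(q)-h
    return np.linalg.norm(np.maximum(d,0),axis=-1)+np.minimum(d.max(-1),0)
def comp(m,u,v):
    n,l=cv2.connectedComponents(m.astype(np.uint8)); 
    return l==l[v,u]
E
python3 - <<'E'
from h import *
import pickle
for c,(lu,lv) in [("scene",(303,200)),("top",(205,183))]:
    s=pickle.load(open(c+'.pkl','rb'));P=cloud(s);im=s["image"].astype(int)
    print(c)
    # label: near-white/neutral pixels within region
    y,x=np.mgrid[:384,:512]
    sat=im.max(-1)-im.min(-1)
    near=(abs(x-lu)<16)&(abs(y-lv)<24)
    m=near&(sat<30)&(im.max(-1)>120)
    ys,xs=np.nonzero(m)
    n,l,st,ce=cv2.connectedComponentsWithStats(m.astype(np.uint8))
    for i in range(1,n):
        if st[i,4]>40:
            q=np.argwhere(l==i)[:,::-1]
            w=rayplane(s,q,.06)[:,:2]*1000
            r=cv2.minAreaRect(w.astype(np.float32)); print(st[i],np.round(r[0],1),np.round(r[1],1),round(r[2],1))
    # parcel pts box fit
    X,Y,Z=np.moveaxis(P,-1,0)
    q=P[(X>.45)&(X<.75)&(Y>-.13)&(Y<.15)&(Z>.03)&(Z<.08)]
    f=lambda p: boxsdf((q-[p[0],p[1],.03+p[3]])@R.from_euler('z',p[2]).as_matrix(),[.09,.065,.03])
    r=least_squares(f,[.59,.002,-.24,0],loss='soft_l1',f_scale=.002,diff_step=1e-4);print('parcel',r.x[:2],np.degrees(r.x[2]),r.x[3],r.cost)
    q=P[(X>.40)&(X<.68)&(Y>-.45)&(Y<-.25)&(Z>.1)&(Z<.2)]
    # reader: params origin center x,y,z + yaw,pitch
    def f(p):
        M=(R.from_euler('z',p[3])*R.from_euler('y',p[4])).as_matrix()
        return boxsdf((q-p[:3])@M,[.08,.028,.011])
    r=least_squares(f,[.535,-.347,.104,-.07,-np.pi/4],loss='soft_l1',f_scale=.002,diff_step=1e-4);print('reader',np.round(r.x[:3],4),np.degrees(r.x[3:]),r.cost,np.median(abs(f(r.x))))
    r=least_squares(lambda p:f([p[0],p[1],.1043,p[2],-np.pi/4]),[.535,-.347,-.07],loss='soft_l1',f_scale=.002,diff_step=1e-4);print('reader c',np.round(r.x[:2],4),np.degrees(r.x[2]),r.cost)
    q=P[(X>.40)&(X<.6)&(Y>.25)&(Y<.43)&(Z>.01)&(Z<.056)]
    f=lambda p: np.minimum(boxsdf((q-[p[0],p[1],.0255])@R.from_euler('z',p[2]).as_matrix(),[.0375,.027,.0255]),99)
    f2=lambda p:np.minimum(f(p),abs(boxsdf((q-[p[0],p[1],0.005])@R.from_euler('z',p[2]).as_matrix(),[.0475,.035,.005])))
    r=least_squares(f2,[.494,.344,-.15],loss='soft_l1',f_scale=.002,diff_step=1e-4);print('ctr',r.x[:2],np.degrees(r.x[2]),r.cost)
    c0=r.x
    k=c0[:2]+R.from_euler('z',c0[2]).as_matrix()[:2,0]*-.0331; print('knob expect',k)
E
```

```text
scene
[293 190  20  27 260] [575.6  22.8] [59.8 99.1] 77.5
parcel [5.92439878e-01 1.66604385e-04] -12.423247421686465 0.0011081885028837936 0.004989348558123127
reader [ 0.519  -0.3528  0.1203] [ -4.10836129 -28.69618515] 0.0007518292621899259 0.0019220543966319507
reader c [ 0.5292 -0.3535] -3.423887456200421 0.00040015324790471264
ctr [0.49759792 0.34328701] -7.58785250509757 0.0009609729267654427
knob expect [0.46478776 0.34765774]
top
[193 169  24  33 420] [575.1  25.3] [55.7 95.7] 78.2
[215 182   6  25  72] [545.9 -15.4] [15.6 74.9] 89.8
parcel [0.59645203 0.00163613] -12.826735130278111 -0.00028322040562587104 0.011528623851540545
reader [ 0.5283 -0.3482  0.1045] [ -3.50600439 -44.64241954] 0.0008823367544384648 0.001326412211428287
reader c [ 0.5284 -0.3482] -3.5024430552874093 0.0008859715352044504
ctr [0.4955664 0.347194 ] -8.000072006423336 0.001042415234347186
knob expect [0.46278853 0.35180068]
```

```bash
cat >> h.py <<'E'
def tool(st=None):
    st=st or sensors.get_state(); return np.array(st["tcp_pos"]),R.from_euler('xyz',st["orientation"],degrees=True)
def delta(pos,rot=None,frm=None):
    p,r=frm or tool()
    d=r.inv().apply((np.array(pos)-p)*1000)
    t=(r.inv()*rot).as_rotvec(degrees=True) if rot is not None else np.zeros(3)
    return np.round(d,1),np.round(t,1)
def toolrot(x,z):
    x=np.array(x,float)/np.linalg.norm(x); z=np.array(z,float); z-=x*(x@z); z/=np.linalg.norm(z)
    return R.from_matrix(np.c_[x,np.cross(z,x),z])
E
python3 - <<'E'
from h import *
p,r=tool(); print(r.as_matrix().round(3))
y=np.radians(-7.8); X=np.array([np.cos(y),np.sin(y),0]);Y=np.array([-X[1],X[0],0])
kn=np.array([.4638,.3497,.0])
for zz in (X,-X,Y,-Y):
    T=toolrot([0,0,-1],zz); print(zz.round(2),delta(kn-.045*X+[0,0,.2],T),delta(kn-.045*X+[0,0,.098],T))
E
```

```text
[[ 0.    -0.939  0.345]
 [ 0.     0.345  0.939]
 [-1.     0.     0.   ]]
[ 0.99 -0.14  0.  ] (array([  31.3, -270.9, -121.5]), array([77.6,  0. , -0. ])) (array([ 133.3, -270.9, -121.5]), array([77.6,  0. , -0. ]))
[-0.99  0.14 -0.  ] (array([  31.3, -270.9, -121.5]), array([-102.4,    0. ,    0. ])) (array([ 133.3, -270.9, -121.5]), array([-102.4,    0. ,    0. ]))
[0.14 0.99 0.  ] (array([  31.3, -270.9, -121.5]), array([-12.4,   0. ,   0. ])) (array([ 133.3, -270.9, -121.5]), array([-12.4,   0. ,   0. ]))
[-0.14 -0.99 -0.  ] (array([  31.3, -270.9, -121.5]), array([167.6,   0. ,  -0. ])) (array([ 133.3, -270.9, -121.5]), array([167.6,   0. ,  -0. ]))
```

Request:
step_arm(
  plan=[
    [[3,-27,-12],[-1.2,0,0]],
    [[6,-68,-31],[-3,0,0]],
    [[12,-115,-52],[-5,0,0]],
    [[18,-162,-73],[-7.4,0,0]],
    [[24,-205,-92],[-9.4,0,0]],
    [[29,-240,-108],[-11,0,0]],
    [[31,-262,-118],[-12,0,0]],
    [[31,-271,-122],[-12.4,0,0]],
    [[31,-271,-122],[-12.4,0,0]],
    [[31,-271,-122],[-12.4,0,0]],
  ],
  fingers=1,
  force=30,
)

```text
time: 3.35
tcp_pos: [0.4186, 0.3561, 0.2004]
orientation: [26.9, 90.0, 109.2]
ft_force: [0.1, 0.3, 0.8]
finger_gap: 0.0
```

Run:
```python
from h import *
import pickle
s=imaging.snapshot("wrist"); pickle.dump(s,open('w1.pkl','wb')); save('w1',s["image"]); P=cloud(s)
for t in ["counter","count_knob"]:
    for r in search_frame(t,"wrist"):
        u,v=np.round(r["point"]).astype(int); print(t,r["p"],(u,v),np.round(P[v,u],3))
st=sensors.get_state(); print(st["tcp_pos"],st["orientation"],st["qpos"],st["time"],st["ft_force"])
```

```text
counter 0.97 (np.int64(261), np.int64(219)) [0.46  0.35  0.041]
[0.41857737 0.35606344 0.20039619] [-1.30803313 89.98560184 81.00444482] [ 4.03805531e+01  1.33631277e+01 -1.28641371e+01  6.37618070e+01
  9.37450652e-03  4.80680760e+01] 3.5 [ 0.64870237 -0.23849893 -0.25231087]
```

View pics/w1.png

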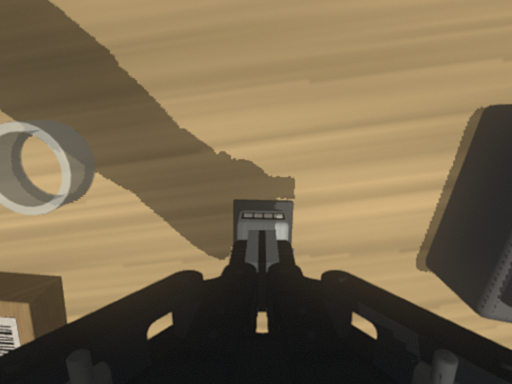

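Request:
step_arm(
  plan=[
    [[15,0,0],[0,0,0]],
    [[40,0,0],[0,0,0]],
    [[65,0,0],[0,0,0]],
    [[87,0,0],[0,0,0]],
    [[100,0,0],[0,0,0]],
    [[102,0,0],[0,0,0]],
    [[102,0,0],[0,0,0]],
  ],
)

```text
time: 4.38
tcp_pos: [0.4193, 0.3556, 0.0986]
orientation: [-44.4, 90.0, 37.9]
ft_force: [-0.9, -0.3, 0.5]
finger_gap: 0.003
```

Run:
```python
from h import *
s=imaging.snapshot("scene"); a=cv2.resize(s["image"][130:230,320:450],(780,600),interpolation=cv2.INTER_CUBIC); save('s2',a)
p,r=tool(); print(p,r.as_matrix().round(3),sensors.get_state()["ft_force"])
y=np.radians(-7.8); X=np.array([np.cos(y),np.sin(y),0]); kn=np.array([.4638,.3497,.0])
for d in (-.018,.0,.048,.052): print(d,delta(kn+d*X+[0,0,.098]))
```

```text
[0.41954286 0.35577064 0.09899608] [[ 0.001 -0.991  0.135]
 [ 0.001  0.135  0.991]
 [-1.    -0.001  0.001]] [-0.18781409  0.55879471 -1.29672513]
-0.018 (array([  1. , -26.7,  -0. ]), array([0., 0., 0.]))
0.0 (array([  1. , -44.7,  -0. ]), array([0., 0., 0.]))
0.048 (array([  1.1, -92.7,  -0.1]), array([0., 0., 0.]))
0.052 (array([  1.1, -96.7,  -0.1]), array([0., 0., 0.]))
```

View pics/s2.png

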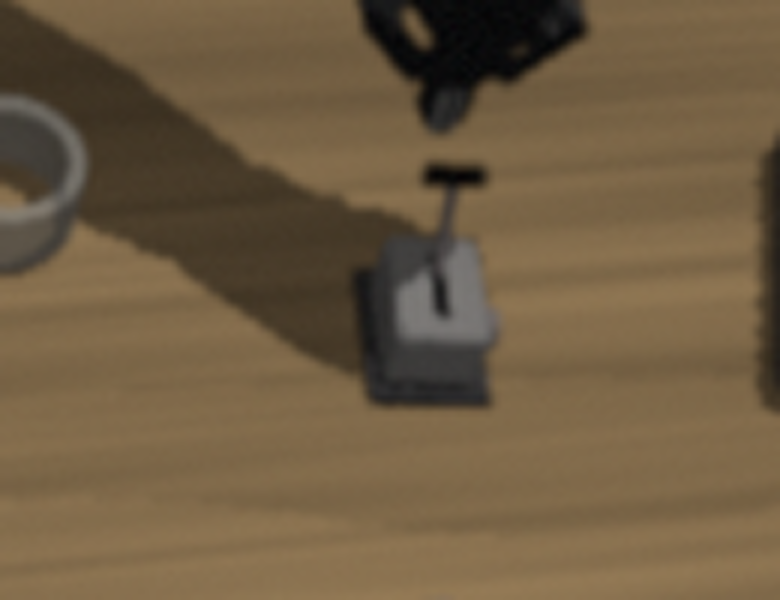

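Request:
step_arm(
  plan=[
    [[1,-8,0],[0,0,0]],
    [[1,-18,0],[0,0,0]],
    [[1,-30,0],[0,0,0]],
    [[1,-42,0],[0,0,0]],
    [[1,-54,0],[0,0,0]],
    [[1,-66,0],[0,0,0]],
    [[1,-76,0],[0,0,0]],
    [[1,-83,0],[0,0,0]],
    [[1,-87,0],[0,0,0]],
    [[1,-88,0],[0,0,0]],
    [[1,-88,0],[0,0,0]],
  ],
)

```text
time: 5.8
tcp_pos: [0.506, 0.3435, 0.0972]
orientation: [111.5, 90.0, -166.2]
ft_force: [-2.4, -0.7, -1.2]
finger_gap: 0.001
```

Run:
```python
from h import *
s=imaging.snapshot("scene"); a=cv2.resize(s["image"][130:230,320:450],(780,600),interpolation=cv2.INTER_CUBIC); save('s3',a)
for i in range(4): print(sensors.get_state()["ft_force"])
```

```text
[-1.27016657  0.33455332 -1.95339524]
[-1.27016657  0.33455332 -1.95339524]
[-1.27016657  0.33455332 -1.95339524]
[-1.27016657  0.33455332 -1.95339524]
```

View pics/s3.png

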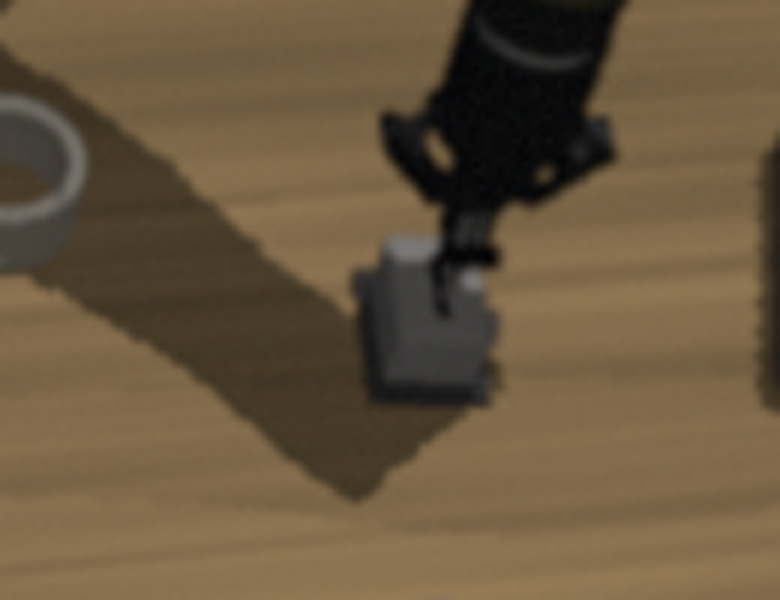

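Request:
step_arm(
  plan=[
    [[0,-2,0],[0,0,0]],
    [[0,-4,0],[0,0,0]],
    [[0,-6,0],[0,0,0]],
    [[0,-6,0],[0,0,0]],
  ],
)

```text
time: 6.35
tcp_pos: [0.5124, 0.3427, 0.0973]
orientation: [9.3, 90.0, 91.5]
ft_force: [-3.3, 0.5, -1.9]
finger_gap: -0.001
```

Request:
step_arm(
  plan=[
    [[0,-1,0],[0,0,0]],
    [[0,-2,0],[0,0,0]],
    [[0,-3,0],[0,0,0]],
    [[0,-3,0],[0,0,0]],
  ],
)

```text
time: 6.85
tcp_pos: [0.5136, 0.3425, 0.097]
orientation: [87.8, 89.8, 170.0]
ft_force: [-6.5, 3.0, -0.9]
finger_gap: 0.001
```

Request:
step_arm(
  plan=[
    [[0,-1,0],[0,0,0]],
    [[0,-2,0],[0,0,0]],
    [[0,-2,0],[0,0,0]],
    [[0,-2,0],[0,0,0]],
  ],
)

```text
time: 7.35
tcp_pos: [0.5142, 0.3424, 0.0968]
orientation: [88.4, 89.7, 170.8]
ft_force: [-9.9, 2.9, 0.4]
finger_gap: -0.003
```

Run:
```python
from h import *
s=imaging.snapshot("scene"); a=cv2.resize(s["image"][130:230,320:450],(780,600),interpolation=cv2.INTER_CUBIC); save('s4',a)
print(sensors.get_state()["ft_force"],sensors.get_state()["tcp_pos"])
```

```text
[-11.74980887   1.93961255   1.25153884] [0.51421207 0.34235831 0.09678651]
```

View pics/s4.png

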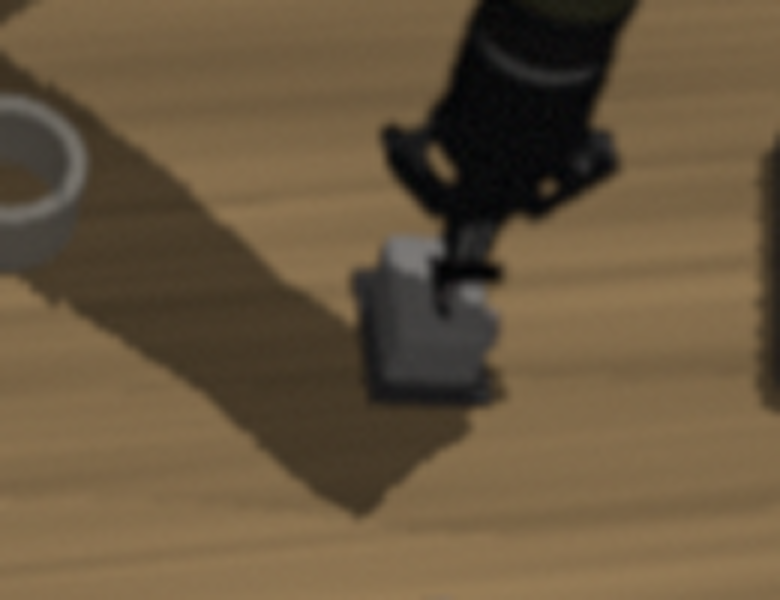

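Request:
step_arm(
  plan=[
    [[0,6,0],[0,0,0]],
    [[0,18,0],[0,0,0]],
    [[0,35,0],[0,0,0]],
    [[0,55,0],[0,0,0]],
    [[0,75,0],[0,0,0]],
    [[0,92,0],[0,0,0]],
    [[0,104,0],[0,0,0]],
    [[0,110,0],[0,0,0]],
    [[0,110,0],[0,0,0]],
    [[-30,110,0],[0,0,0]],
    [[-70,110,0],[0,0,0]],
    [[-110,110,0],[0,0,0]],
    [[-150,110,0],[0,0,0]],
    [[-170,110,0],[0,0,0]],
    [[-170,110,0],[0,0,0]],
  ],
)

```text
time: 9.28
tcp_pos: [0.4097, 0.3575, 0.2689]
orientation: [-43.9, 89.8, 38.3]
ft_force: [0.3, -0.1, -0.6]
finger_gap: 0.001
```

Run:
```python
from h import *
s=imaging.snapshot("scene"); a=cv2.resize(s["image"][130:230,320:450],(780,600),interpolation=cv2.INTER_CUBIC); save('s5',a)
st=sensors.get_state(); print(st["time"],st["qpos"],st["tcp_pos"])
c=np.array([.5288,-.3495,.1043]); y=np.radians(-3.5)
Rr=R.from_euler('z',y)*R.from_euler('y',-np.pi/4); M=Rr.as_matrix(); print(M.round(3))
for zz in (M[:,1],-M[:,1]):
    T=toolrot(-M[:,2],zz)
    for d in (-.12,.019): print(d,delta(c-M[:,2]*d,T),c-M[:,2]*d)
```

```text
9.325 [ 4.11237274e+01  1.10204979e+01 -7.00404043e+00  7.19057802e+01
 -1.10117715e-02  4.89121736e+01] [0.4089603  0.35697274 0.26739024]
[[ 0.706  0.061 -0.706]
 [-0.043  0.998  0.043]
 [ 0.707  0.     0.707]]
-0.12 (array([  77.8, -129.8, -690.1]), array([ -4.1,  -1.6, -44.9])) [ 0.44410545 -0.34431986  0.18915281]
0.019 (array([ 176.2, -227.7, -682.9]), array([ -4.1,  -1.6, -44.9])) [ 0.54220997 -0.35032019  0.09086497]
-0.12 (array([  77.8, -129.8, -690.1]), array([162.6, -67.3,   2.5])) [ 0.44410545 -0.34431986  0.18915281]
0.019 (array([ 176.2, -227.7, -682.9]), array([162.6, -67.3,   2.5])) [ 0.54220997 -0.35032019  0.09086497]
```

View pics/s5.png

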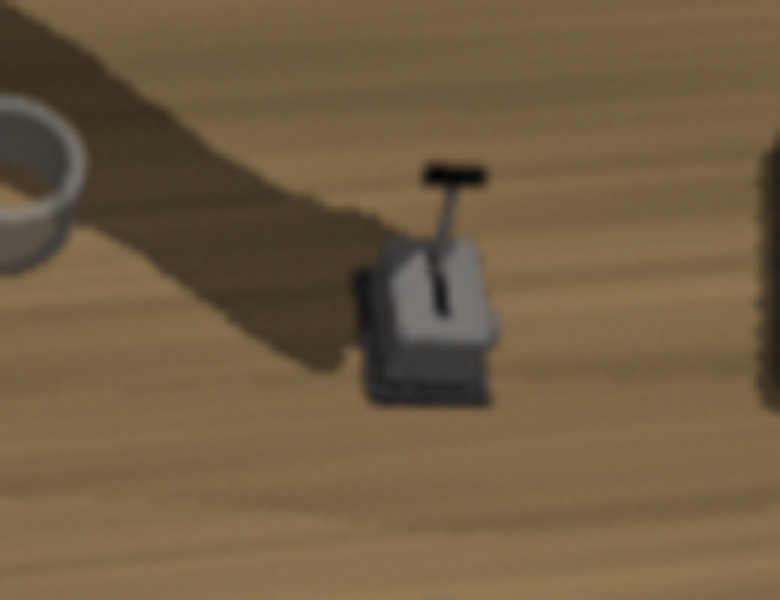

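Request:
step_arm(
  plan=[
    [[0,-2,-12],[0,0,-1]],
    [[0,-6,-35],[0,0,-2]],
    [[0,-14,-70],[-0.4,0,-4]],
    [[2,-22,-110],[-0.6,-0.2,-6]],
    [[5,-30,-150],[-0.8,-0.3,-9]],
    [[10,-38,-192],[-1,-0.4,-12]],
    [[15,-46,-234],[-1.3,-0.5,-15]],
    [[20,-54,-276],[-1.6,-0.6,-18]],
    [[26,-62,-318],[-2,-0.7,-21]],
    [[32,-70,-360],[-2.2,-0.8,-24]],
    [[38,-78,-402],[-2.5,-1,-27]],
    [[44,-86,-444],[-2.7,-1,-30]],
    [[50,-94,-486],[-3,-1.1,-33]],
    [[56,-102,-528],[-3.2,-1.2,-36]],
    [[62,-110,-570],[-3.5,-1.3,-38.5]],
    [[67,-117,-608],[-3.7,-1.4,-41]],
    [[72,-122,-642],[-3.9,-1.5,-43]],
    [[75,-127,-670],[-4,-1.6,-44]],
    [[77,-129,-685],[-4.1,-1.6,-44.9]],
    [[78,-130,-690],[-4.1,-1.6,-44.9]],
  ],
  fingers=-1,
)

```text
time: 11.82
tcp_pos: [0.443, -0.3442, 0.188]
orientation: [-90.0, 45.2, -3.5]
ft_force: [0.2, 0.4, -0.1]
finger_gap: 0.997
```

Run:
```python
from h import *
import pickle
s=imaging.snapshot("wrist"); pickle.dump(s,open('w2.pkl','wb')); save('w2',s["image"]); P=cloud(s)
st=sensors.get_state(); print(st["time"],st["qpos"],st["tcp_pos"],st["finger_gap"])
for t in ["reader","cradle"]:
    for r in search_frame(t,"wrist"):
        u,v=np.round(r["point"]).astype(int); print(t,r["p"],(u,v),np.round(P[v,u],3))
```

```text
11.875 [-57.47341554  -3.88302795 -50.16885219  13.34859306  34.75536739
 -44.27303448] [ 0.44336966 -0.34441017  0.18844863] 1.0029938501214646
reader 0.9 (np.int64(262), np.int64(200)) [ 0.524 -0.349  0.115]
reader 0.21 (np.int64(263), np.int64(84)) [ 0.471 -0.345  0.032]
reader 0.18 (np.int64(494), np.int64(178)) [ 0.621 -0.069  0.041]
cradle 0.79 (np.int64(262), np.int64(82)) [ 0.469 -0.346  0.032]
```

View pics/w2.png

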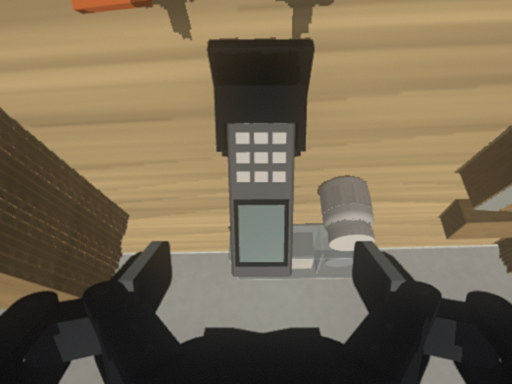

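Run:
```python
from h import *
import pickle
s=pickle.load(open('w2.pkl','rb'));P=cloud(s);y,x=np.mgrid[:384,:512]
k=(x>225)&(x<300)&(y>125)&(y<278)&(np.linalg.norm(P-[.52,-.349,.115],axis=-1)<.1)
q=P[k];print(len(q),q.mean(0))
def f(p):
    M=(R.from_euler('z',p[3])*R.from_euler('y',p[4])).as_matrix()
    return boxsdf((q-p[:3])@M,[.08,.028,.011])
r=least_squares(f,[.529,-.3495,.104,-.06,-np.pi/4],loss='soft_l1',f_scale=.001,diff_step=1e-4);print(np.round(r.x[:3],4),np.degrees(r.x[3:]),np.median(abs(f(r.x))))
# visible slice: reader face pts, lateral extents in tool frame
p,rt=tool(); M=(R.from_euler('z',np.radians(-3.5))*R.from_euler('y',-np.pi/4)).as_matrix()
l=(q-[.5288,-.3495,.1043])@M; fr=abs(l[:,2]-.011)<.004
print('local z face',np.median(l[abs(l[:,1])<.02][:,2]),np.percentile(l[fr],[1,99],axis=0))
import numpy as np
print(proj(s,np.array([[.5288,-.3495,.1043]+M@[a,b,.011] for a in(-.03,.08) for b in(-.028,.028)])).round(1))
```

```text
9840 [ 0.52401717 -0.34972192  0.11507384]
[ 0.5271 -0.3496  0.1029] [ -3.31666735 -45.02322065] 0.000539516914599936
local z face 0.011279542659421982 [[-0.0570462  -0.02814147  0.00853771]
 [ 0.07647372  0.02659349  0.01303033]]
[[228.1 160.3]
 [295.4 160.2]
 [231.6 278.4]
 [292.  278.4]]
```

Run:
```python
from h import *
c=np.array([.5277,-.3496,.1033]); M=(R.from_euler('z',np.radians(-3.4))*R.from_euler('y',-np.pi/4)).as_matrix()
T=toolrot(-M[:,2],M[:,1]); print(delta(c-M[:,2]*.021,T),sensors.get_state()["qpos"])
```

```text
(array([141.1,   0.9,  -0.9]), array([ 0. , -0.1, -0.1])) [-57.39117798  -3.97628762 -50.18632987  13.37115701  34.76867485
 -44.24490932]
```

Request:
step_arm(
  plan=[
    [[8,0,-0.5],[0,0,0]],
    [[22,0.5,-1],[0,0,0]],
    [[40,1,-1],[0,0,0]],
    [[60,1,-1],[0,0,0]],
    [[80,1,-1],[0,0,0]],
    [[98,1,-1],[0,0,0]],
    [[114,1,-1],[0,0,0]],
    [[127,1,-1],[0,0,0]],
    [[136,1,-1],[0,0,0]],
    [[141,1,-1],[0,0,0]],
    [[141,1,-1],[0,0,0]],
    [[141,1,-1],[0,0,0]],
  ],
)

```text
time: 13.48
tcp_pos: [0.5424, -0.3517, 0.0891]
orientation: [-90.1, 45.1, -3.6]
ft_force: [0.7, 0.4, 0.1]
finger_gap: 1.002
```

Run:
```python
from h import *
s=imaging.snapshot("wrist"); save('w3',s["image"])
s=imaging.snapshot("top"); save('t3',cv2.resize(s["image"][140:260,260:400],(700,600),interpolation=cv2.INTER_CUBIC))
st=sensors.get_state(); print(st["time"],st["qpos"],st["tcp_pos"],st["ft_force"])
```

```text
13.575 [-47.4834705   12.78971304 -50.75585225  -9.27083499  29.31866136
 -34.40065447] [ 0.54239992 -0.35182272  0.08914857] [ 0.33379715  0.43363902 -0.98302105]
```

View pics/w3.png

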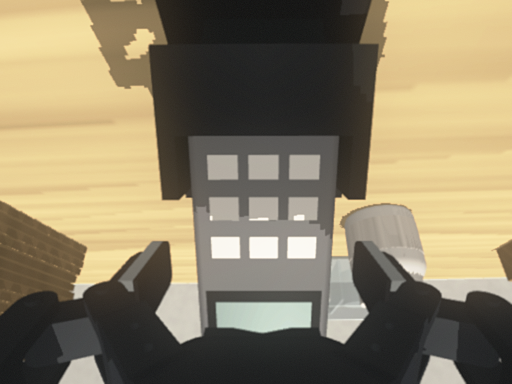

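View pics/t3.png

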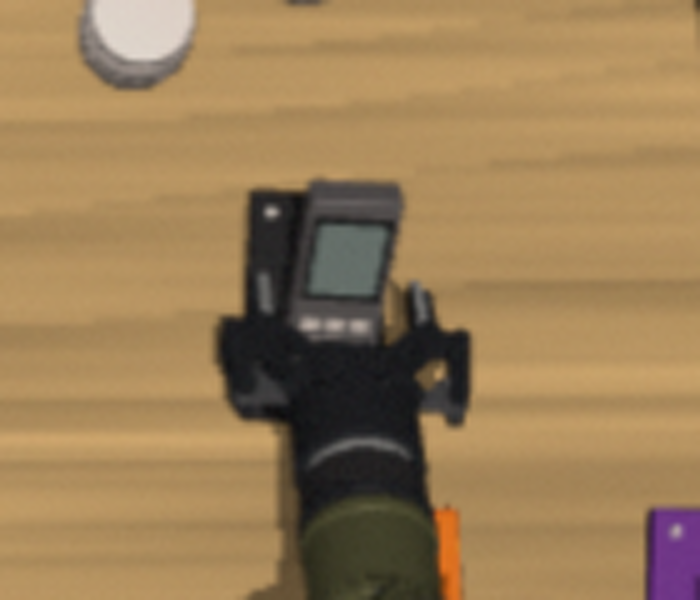

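Request:
step_arm(
  plan=[
    [[0,0,0.5],[0,0,0]],
    [[0,0,1],[0,0,0]],
    [[0,0,1],[0,0,0]],
    [[0,0,1],[0,0,0]],
    [[0,0,1],[0,0,0]],
    [[0,0,1],[0,0,0]],
    [[0,0,1],[0,0,0]],
    [[0,0,1],[0,0,0]],
  ],
  fingers=1,
  force=50,
)

```text
time: 14.58
tcp_pos: [0.5423, -0.3509, 0.0891]
orientation: [-90.2, 45.1, -3.6]
ft_force: [-5.6, -0.9, 3.2]
finger_gap: 0.646
```

Run:
```python
from h import *
M=(R.from_euler('z',np.radians(-3.4))*R.from_euler('y',-np.pi/4)).as_matrix()
p,r=tool(); print(r.as_matrix().round(3)); print(delta(p+M[:,0]*.1)); st=sensors.get_state();print(st["ft_force"],st["moment"])
```

```text
[[ 0.705 -0.707  0.061]
 [-0.045  0.042  0.998]
 [-0.708 -0.706 -0.002]]
(array([  -0.1, -100. ,   -0. ]), array([0., 0., 0.]))
[-5.63032427 -0.85208396  3.18502528] [-0.02879781  0.83087514  0.19285297]
```

Request:
step_arm(
  plan=[
    [[0,-3,0],[0,0,0]],
    [[-0.5,-8,0],[0,0,0]],
    [[-0.5,-14,0],[0,0,0]],
    [[-0.5,-20,0],[0,0,0]],
    [[-0.5,-20,0],[0,0,0]],
  ],
)

```text
time: 15.2
tcp_pos: [0.5572, -0.3515, 0.104]
orientation: [-90.2, 45.0, -3.6]
ft_force: [-0.1, 0.2, -0.6]
finger_gap: 0.647
```

Run:
```python
from h import *
s=imaging.snapshot("wrist"); save('w4',s["image"])
st=sensors.get_state(); print(st["time"],st["tcp_pos"],st["ft_force"],st["finger_gap"])
```

```text
15.25 [ 0.55704124 -0.35153314  0.10392035] [-1.26743338  0.43037774 -0.99348952] 0.643370462436679
```

View pics/w4.png

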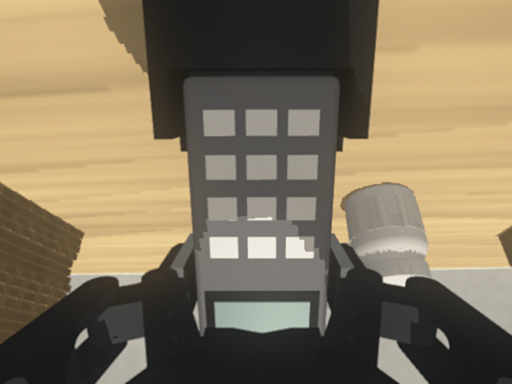

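Request:
step_arm(
  plan=[
    [[0,-6,0],[0,0,0]],
    [[0,-18,0],[0,0,0]],
    [[0,-34,0],[0,0,0]],
    [[0,-50,0],[0,0,0]],
    [[0,-66,0],[0,0,0]],
    [[0,-80,0],[0,0,0]],
    [[0,-88,0],[0,0,0]],
    [[0,-90,0],[0,0,0]],
    [[0,-90,0],[0,0,0]],
  ],
)

```text
time: 16.38
tcp_pos: [0.6202, -0.3551, 0.167]
orientation: [-90.1, 45.1, -3.6]
ft_force: [0.4, 0.7, -0.9]
finger_gap: 0.647
```

Run:
```python
from h import *
import pickle
s=imaging.snapshot("wrist"); save('w5',s["image"]); pickle.dump(s,open('w5.pkl','wb'))
st=sensors.get_state(); print(st["time"],st["tcp_pos"],st["ft_force"],st["finger_gap"],st["qpos"])
P=cloud(s);y,x=np.mgrid[:384,:512]; p,r=tool()
l=r.inv().apply((P-p).reshape(-1,3)).reshape(P.shape)*1000
k=(abs(l[...,2])<30)&(l[...,0]>-45)&(l[...,0]<-15)&(l[...,1]>5)&(l[...,1]<110)&(x>180)&(x<345)&(y<325)
q=l[k]; print(len(q)); 
A=np.c_[q[:,1],q[:,2],np.ones(len(q))]; c=np.linalg.lstsq(A,q[:,0],rcond=None)[0]; print('face plane x = a y+b z+c',c, np.std(q[:,0]-A@c))
print(np.percentile(q,[.5,50,99.5],axis=0))
rr=cv2.minAreaRect(q[:,1:].astype(np.float32));print(rr)
# side edges vs y
for a in range(20,90,15):
    b=q[(q[:,1]>a)&(q[:,1]<a+15)]; print(a,np.percentile(b[:,2],[1,99]))
```

```text
16.425 [ 0.61994129 -0.35503908  0.16669019] [-0.86882857  0.29660916 -0.73762032] 0.6506364647623889 [-41.37368184  10.33626726 -40.05237009   1.38447063  25.66859161
 -28.91717441]
28725
face plane x = a y+b z+c [ 1.29107297e-02 -5.61212817e-03 -3.20615569e+01] 1.3720808354325014
[[-41.39387801   5.40017844 -28.59087332]
 [-31.38446084  45.53950993  -0.16387457]
 [-28.33919759  78.38370034  28.65451667]]
((42.00551223754883, -0.0060482025146484375), (59.9809455871582, 74.00749969482422), 89.99440002441406)
20 [-27.37271532  26.53610787]
35 [-27.4515449   26.46970267]
50 [-27.4998592   26.40479704]
65 [-27.38477534  26.33278309]Traceback (most recent call last):
  File "<stdin>", line 14, in <module>
    return _quantile_unchecked(
        a, q, axis, out, overwrite_input, method, keepdims, weights)
    return _ureduce(a,
                    func=_quantile_ureduce_func,
    ...<5 lines>...
                    overwrite_input=overwrite_input,
                    method=method)
    r = func(a, **kwargs)
    result = _quantile(arr,
                       quantiles=q,
    ...<2 lines>...
                       out=out,
                       weights=wgt)
    slices_having_nans = np.isnan(arr[-1, ...])
                                  ~~~^^^^^^^^^
IndexError: index -1 is out of bounds for axis 0 with size 0
```

View pics/w5.png

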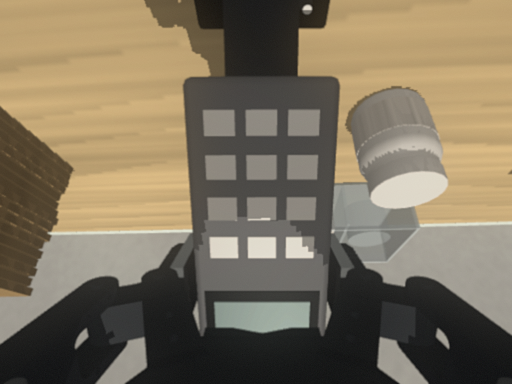

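Run:
```python
from h import *
p,r=tool(); 
y=np.radians(-12.3); X=np.array([np.cos(y),np.sin(y),0]);Y=np.array([-X[1],X[0],0])
T=toolrot([0,0,-1],Y); W=np.array([.5753,.0240,.160])
tgt=W-T.apply(np.array([-10,-59.3,-.5])/1000); print(tgt, delta(tgt,T))
# path rows: smoothstep, with lift bump
from scipy.spatial.transform import Slerp
n=20; rv=(r.inv()*T).as_rotvec()
for i in range(1,n+1):
    t=i/n; s=t*t*(3-2*t)*0.5+t*.5
    pos=p+(tgt-p)*s+np.array([0,0,.06*np.sin(np.pi*s)])
    d=r.inv().apply((pos-p)*1000); print([list(d.round().astype(int)),list(np.degrees(rv*s).round(1))])
```

```text
[0.51746771 0.03712122 0.15      ] (array([-77.5, 100.6, 385.3]), array([ 8.4,  3.4, 44.8]))
[[np.int64(-6), np.int64(-1), np.int64(11)], [np.float64(0.2), np.float64(0.1), np.float64(1.3)]]
[[np.int64(-13), np.int64(-2), np.int64(25)], [np.float64(0.5), np.float64(0.2), np.float64(2.9)]]
[[np.int64(-22), np.int64(-3), np.int64(41)], [np.float64(0.9), np.float64(0.4), np.float64(4.7)]]
[[np.int64(-31), np.int64(-4), np.int64(59)], [np.float64(1.3), np.float64(0.5), np.float64(6.8)]]
[[np.int64(-41), np.int64(-5), np.int64(78)], [np.float64(1.7), np.float64(0.7), np.float64(9.1)]]
[[np.int64(-51), np.int64(-5), np.int64(99)], [np.float64(2.2), np.float64(0.9), np.float64(11.6)]]
[[np.int64(-60), np.int64(-4), np.int64(122)], [np.float64(2.7), np.float64(1.1), np.float64(14.2)]]
[[np.int64(-68), np.int64(-1), np.int64(145)], [np.float64(3.2), np.float64(1.3), np.float64(16.9)]]
[[np.int64(-76), np.int64(2), np.int64(169)], [np.float64(3.7), np.float64(1.5), np.float64(19.6)]]
[[np.int64(-81), np.int64(8), np.int64(193)], [np.float64(4.2), np.float64(1.7), np.float64(22.4)]]
[[np.int64(
[... 299 characters left out ...]
t64(-88), np.int64(44), np.int64(286)], [np.float64(6.2), np.float64(2.5), np.float64(33.3)]]
[[np.int64(-87), np.int64(55), np.int64(307)], [np.float64(6.7), np.float64(2.7), np.float64(35.7)]]
[[np.int64(-85), np.int64(66), np.int64(327)], [np.float64(7.1), np.float64(2.9), np.float64(38.0)]]
[[np.int64(-83), np.int64(76), np.int64(345)], [np.float64(7.5), np.float64(3.0), np.float64(40.1)]]
[[np.int64(-81), np.int64(86), np.int64(361)], [np.float64(7.9), np.float64(3.2), np.float64(42.0)]]
[[np.int64(-79), np.int64(94), np.int64(374)], [np.float64(8.2), np.float64(3.3), np.float64(43.6)]]
[[np.int64(-77), np.int64(101), np.int64(385)], [np.float64(8.4), np.float64(3.4), np.float64(44.8)]]
```

Request:
step_arm(
  plan=[
    [[-6,-1,8],[0,0,1]],
    [[-13,-2,22],[0.5,0,3]],
    [[-22,-3,40],[1,0.4,5]],
    [[-31,-4,59],[1.3,0.5,7]],
    [[-41,-5,78],[1.7,0.7,9]],
    [[-51,-5,99],[2.2,0.9,11.5]],
    [[-60,-4,122],[2.7,1.1,14]],
    [[-68,-1,145],[3.2,1.3,17]],
    [[-76,2,169],[3.7,1.5,19.6]],
    [[-81,8,193],[4.2,1.7,22.4]],
    [[-85,15,217],[4.7,1.9,25.2]],
    [[-88,24,240],[5.2,2.1,28]],
    [[-89,33,264],[5.8,2.3,30.7]],
    [[-88,44,286],[6.2,2.5,33.3]],
    [[-87,55,307],[6.7,2.7,35.7]],
    [[-85,66,327],[7.1,2.9,38]],
    [[-83,76,345],[7.5,3,40]],
    [[-81,86,361],[7.9,3.2,42]],
    [[-79,94,376],[8.2,3.3,44]],
    [[-77.5,100.6,385.3],[8.4,3.4,44.8]],
  ],
)

```text
time: 18.92
tcp_pos: [0.5176, 0.0379, 0.1496]
orientation: [125.0, 90.0, -157.3]
ft_force: [-0.7, 0.3, -2.6]
finger_gap: 0.645
```

Request:
step_arm(
  plan=[
    [[0,0,0],[0,0,0]],
    [[0,0,0],[0,0,0]],
    [[0,0,0],[0,0,0]],
    [[0,0,0],[0,0,0]],
  ],
)

```text
time: 19.42
tcp_pos: [0.5177, 0.0367, 0.1504]
orientation: [-98.6, 89.9, -20.9]
ft_force: [-0.4, 0.1, -1.7]
finger_gap: 0.644
```

Run:
```python
from h import *
import pickle
for c in ("wrist","top","scene"):
    s=imaging.snapshot(c); pickle.dump(s,open('f_%s.pkl'%c,'wb'))
    im=s["image"]
    if c=="top": im=cv2.resize(im[100:270,130:330],(800,680-80),interpolation=cv2.INTER_CUBIC)
    if c=="scene": im=cv2.resize(im[120:280,200:400],(750,600),interpolation=cv2.INTER_CUBIC)
    save('f_'+c,im)
st=sensors.get_state(); print(st["time"],st["tcp_pos"],st["ft_force"],st["finger_gap"],st["qpos"])
print(tool()[1].as_matrix().round(4))
```

```text
19.575 [0.51758284 0.0368923  0.15020617] [-0.02967442 -0.22171189 -2.13491629] 0.6432084778337612 [ 4.09419697e+00  1.20500121e+01 -2.13856118e+01  5.65171523e+01
 -2.69097082e-02  1.64133907e+01]
[[ 9.000e-04 -9.770e-01  2.134e-01]
 [-4.000e-04  2.134e-01  9.770e-01]
 [-1.000e+00 -9.000e-04 -2.000e-04]]
```

View pics/f_top.png

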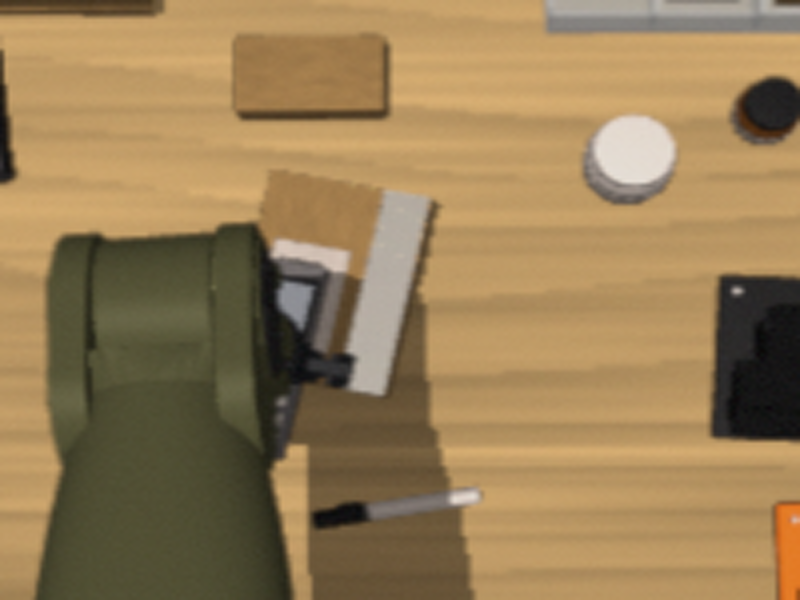

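View pics/f_scene.png

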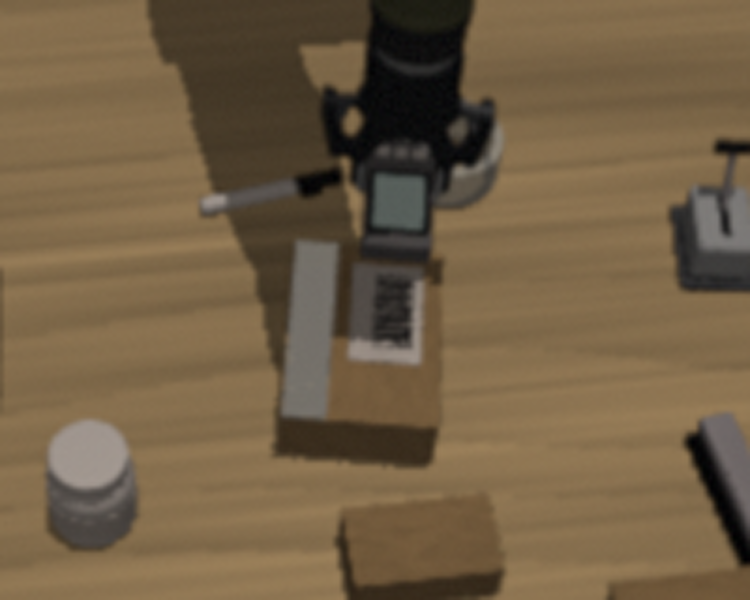

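View pics/f_wrist.png

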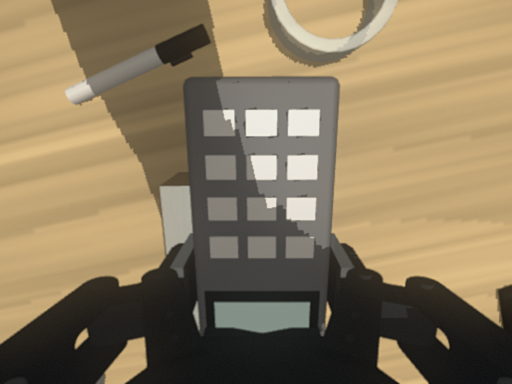

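Run:
```python
from h import *
import pickle
p,r=tool(); T=r.as_matrix()
ex=-T[:,1];ey=T[:,2];ez=-T[:,0]
M0=np.c_[ex,ey,ez]; c0=p+r.apply(np.array([-21,-1.3,-.5])/1000)
for c in ("top","scene","wrist"):
    s=pickle.load(open('f_%s.pkl'%c,'rb'));P=cloud(s);y,x=np.mgrid[:384,:512]
    l=(P-c0)@M0
    k=(abs(l[...,1])<.038)&(abs(l[...,2])<.02)
    k&= ((l[...,0]>.028)&(l[...,0]<.095)) if c!="wrist" else ((l[...,0]<-.0)&(l[...,0]>-.095)&(y<325)&(x>180)&(x<345))
    if c=="top": k&=(l[...,1]<.0)|(l[...,0]>.06)
    q=l[k]; print(c,len(q),'top face z',np.median(q[:,2])*1000,'x',np.percentile(q[:,0],[0,1,99,100])*1000,'y',np.percentile(q[:,1],[0,1,99,100])*1000)
    f=lambda v: boxsdf((q-v[:3])@R.from_euler('xyz',v[3:]).as_matrix(),[.08,.028,.011])
    o=least_squares(f,[0]*6,loss='soft_l1',f_scale=.0015,diff_step=1e-4,x_scale=[.01]*3+[.05]*3); print(' fit mm/deg',np.round(o.x[:3]*1000,1),np.degrees(o.x[3:]).round(1),np.median(abs(f(o.x))))
    if c!="wrist":
        im=s["image"].astype(int); X,Y,Z=np.moveaxis(P,-1,0)
        b=P[(X>.45)&(X<.72)&(Y>-.11)&(Y<.13)&(Z>.045)&(Z<.075)&(l[...,2]<-.08)]
        g=lambda v: boxsdf((b-[v[0],v[1],.03])@R.from_euler('z',v[2]).as_matrix(),[.09,.065,.03])
        o=least_squares(g,[.592,.001,-.21],loss='soft_l1',f_scale=.002,diff_step=1e-4);print(' parcel',o.x[:2],np.degrees(o.x[2]))
    # overlay
    V=np.array([c0+M0@[a*.08,bb*.028,cc*.011] for a in(-1,1) for bb in(-1,1) for cc in(-1,1)])
    Lx=np.array([np.cos(np.radians(-12.3)),np.sin(np.radians(-12.3)),0]);Ly=np.array([-Lx[1],Lx[0],0])
    L=np.array([np.array([.5753,.024,.06])+Lx*a*.05+Ly*bb*.03 for a,bb in((-1,-1),(1,-1),(1,1),(-1,1))])
    S=6; im=cv2.resize(s["image"],None,fx=S,fy=S,interpolation=cv2.INTER_CUBIC)
    pv=((proj(s,V)+.5)*S).astype(int);pl=((proj(s,L)+.5)*S).astype(int)
    if c!="wrist":
        for i,j in((0,1),(1,3),(3,2),(2,0),(4,5),(5,7),(7,6),(6,4),(0,4),(1,5),(2,6),(3,7)): cv2.line(im,pv[i].tolist(),pv[j].tolist(),(255,0,0),1)
        cv2.polylines(im,[pl.reshape(-1,1,2)],True,(0,255,0),1)
        u,v=pl.mean(0).astype(int); save('ov_'+c,im[v-300:v+300,u-400:u+400])
```

```text
top 187 top face z 9.90835501685306 x [28.35993238 30.01917948 79.95549304 80.99866915] y [-28.29776889 -27.93101577   8.60689336  13.55050082]
 fit mm/deg [-0.9  1.5 -1.7] [-2.8 -0.7 -0.7] 0.0014877250690210429
 parcel [0.58951429 0.00313344] -12.555092309844298
scene 345 top face z 10.781871346718168 x [28.36058756 28.94076173 84.76710322 86.9305122 ] y [-29.91020012 -29.45937892  25.79383348  26.53434998]
 fit mm/deg [ 1.3 -2.1  1.9] [0.1 1.  0.2] 0.0013154387683070954
 parcel [5.92339925e-01 1.37285729e-04] -11.522523826778105
wrist 31016 top face z 10.2098750176512 x [-8.02548159e+01 -7.92285840e+01 -9.63565791e-01 -2.54411194e-03] y [-37.93081048 -28.53301902  29.32248885  37.82518994]
 fit mm/deg [ 0.9  0.4 -0.5] [ 0.2 -0.2  0.3] 0.0005548739910330308
```

View pics/ov_top.png

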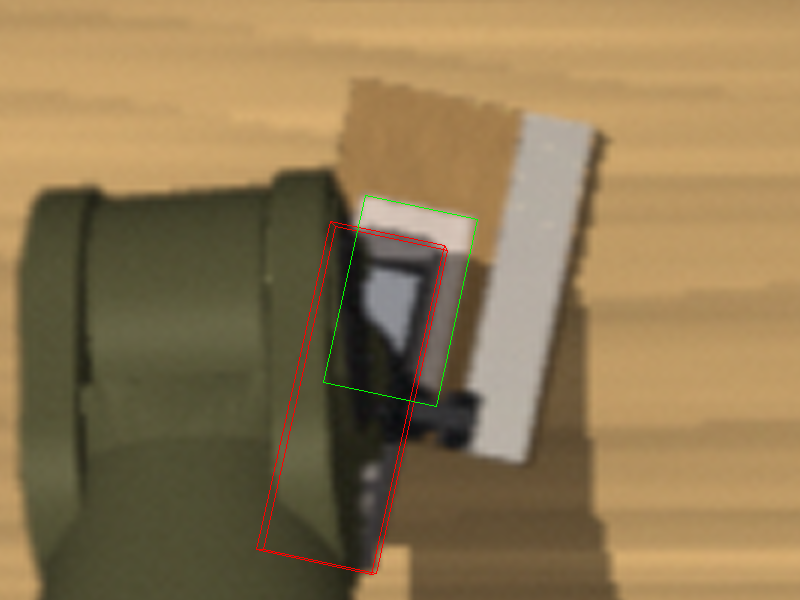

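View pics/ov_scene.png

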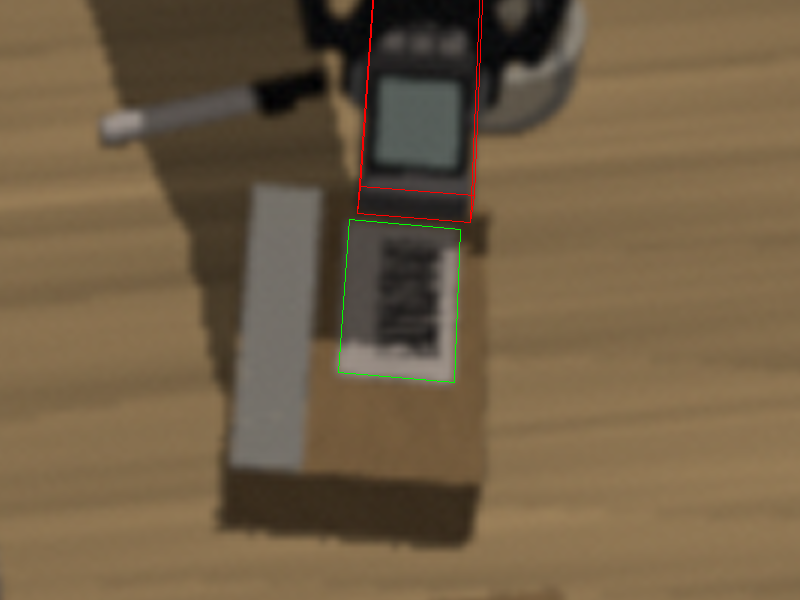

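Run:
```python
from h import *
print(bot.hand_in()); print(sensors.get_state()["time"])
```

```text
the job is handed in; nothing more can be done
None
the job is handed in; nothing more can be done
```

The job is handed in at about 20 s, with the reader held over the parcel's label.

- **Counter:** I pushed the lever with closed fingers until it stopped moving and the force rose from about 3 N to 12 N. I then backed off, and the scene picture showed it sprung back to rest.
- **Reader:** I gripped it across its width in the black cradle and drew it 110 mm up the slope. I then levelled it over the label with the screen up and the head towards the robot's far side.
- **Last checks:** By the arm's pose and the reader's fitted pose in the grip, the window is within about 2 mm of the label centre and about 100 mm above it. The reader's length runs within about 1° of the label's long side. The gripper still held it with a steady opening.
- **Disagreements:** The top and scene cameras differed by about 3 to 4 mm, mostly sideways, on the reader, parcel and counter, so I used averages. The top view shows only a strip of the reader past the arm. Its fit gave a 2.8° roll, against at most about 1° tilt from the wrist and scene cameras, so I relied on those two.
- **Left alone:** I saw no sign in the pictures of the parcel or anything else having moved.

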